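# Load a slide cassette under the drag spring of its dock

## Task

Load the blue slide cassette into its dock: press it down hard on its black thumb pad against the sprung bed and, keeping it pressed down, slide it under the steel drag spring until it is fully home against the stop; then let go and draw clear, leaving it held by the spring. Only press and push it with the fingertips: do not lift or tip it, do not pry the spring up, and leave the cup, vial and petri dish alone.

Things in the scene. Friction and masses are not known exactly. Their poses are not given: they have to be found in the camera images.
- dock: Grey loading dock fixed to the worktop: open-topped channel 216 mm long (x -114 to +102), 96 mm wide; side walls 26 mm high, 73 mm apart inside; end wall 22 mm high at the -x end. Origin: on the worktop under the channel's middle; +x is the loading direction along the channel, z up. It shifts and turns from run to run.
- stop (a point): The dock's stop: middle of the upright face at dock x +65 mm, 26 mm above the worktop, on a 32 mm high block; the spring's clamp stands on the block, top at 53 mm.
- cassette: Blue slab 90 x 70 x 12 mm, about 0.12 kg, loose on the sprung bed, underside 20 mm and top 32 mm above the worktop when not pressed. Origin: centre of its underside; axes as the dock's, +x end goes in first, two glass windows in its +x half. Starts with its origin at dock x -60 to -40 mm; home against the stop it is at dock x +20 mm.
- pad (a point): Centre of the cassette's black ribbed thumb pad (30 x 56 mm) on its top face, 29 mm behind the cassette's origin. Just ahead of the pad a cross ridge, 5 mm high, 4 mm thick, 56 mm long (its near face 17 mm ahead of this point), gives the fingertips something to push on.
- bed (a joint): Black sprung bed under the cassette's whole travel: metres pressed down, 0 raised, 0.009 bottomed; stays level. Sinks from about 5 N; about 11 N at 5 mm, 13.5 N at 7 mm, 16 N at the bottom. The cassette clears the spring's lip beyond 4.5 mm (aim for 6 to 8). Sliding it while pressed takes a further 5 to 15 N forward. Released at home it rests at 0.003 to 0.0045.
- leaf (a joint): Steel drag spring: leaf 14 mm wide sloping down toward the loading end from its pivot (dock x +78 mm, height 44 mm) to a blunt down-turned lip (4 mm thick, 16 mm wide, 10.5 mm high). Radians, 0 at rest, grows as the lip lifts. It blocks the cassette unless that is pressed down. 0.003 to 0.025 over a home, released cassette, bearing on it with some 9 N.
- lip (a point): Lowest point of the spring's lip: at rest at dock x +30 mm, y 0, 27.5 mm above the worktop. At home the cassette's front 35 mm lie beyond it, and the centre of the thumb pad is 37 mm short of the lip's front face.
- cup: Bystander: clear specimen cup with a red lid, 65 mm across, 70 mm high, loose near the loading end of the dock. Origin: centre of its underside.
- vial: Bystander: small vial with a grey cap, 24 mm across, 48 mm high, loose near the dock. Origin: centre of its underside.
- petri: Bystander: petri dish, 64 mm across, 14 mm high, loose past the stop end of the dock. Origin: centre of its underside.

How it is judged (in metres and radians):
On the way, in this order (a step that is already met when the one before it is completed fails the run):
1. the cassette is pressed down at least 4 mm by the fingers before it goes under the spring (value of joint bed above 0.004 m and contact force between the fingers and cassette above 2 N and x of cassette in the frame of dock below -0.01 m), for 0.05 s.
2. still pressed down at least 4 mm by the fingers, the cassette has passed under the lip (value of joint bed above 0.004 m and contact force between the fingers and cassette above 2 N and x of cassette in the frame of dock above 0 m), for 0.05 s.
At the end, for the whole second after the job is handed in: The cassette lies level and at rest, home against the stop to within 3.5 mm, released, with the drag spring bearing on its top with over 3 N and the bed still held down by more than 2 mm (x of cassette in the frame of dock above 0.0165 m and contact force between leaf and cassette above 3 N and value of joint bed above 0.002 m and angle between cassette's own z axis and vertical below 0.06 rad and linear speed of cassette below 0.01 m/s); the robot touches nothing.
It fails at once if the cassette is lifted off the bed (more than 6 mm above its starting height) (height (world z) of cassette above 0.026 m).
It fails at once if the cassette is tipped by more than 0.2 rad (angle between cassette's own z axis and vertical above 0.2 rad).
It fails at once if the drag spring is pried up (over 0.15 rad) or touched hard (over 8 N) by the robot (value of joint leaf above 0.15 rad or contact force between any of the arm, the fingers and leaf above 8 N).
It fails at once if the cup, vial or petri dish is moved by more than 15 mm (distance of any of cup, vial, petri from where it was at the start of the episode above 0.015 m).
It also fails if it takes over 38 s, if anything falls off the work surface, if the arm or the gripper's body presses on something with over 40 N, if the wrist force passes 120 N, or if a joint passes its speed limit or range.

## Robot

A 6-joint arm with a two-finger parallel gripper is mounted at the origin on a cart in front of the work surface, level with it; the furniture and walls round the work are solid. World frame = base frame: x ahead of the robot, y to its left, z up, the work surface at z = 0. Lengths are in mm, angles in rad, forces in N, time in s.
With the tool pointing down it reaches from about 250 to 800 mm from the base axis. Payload 3.9 kg.
Tool frame: the origin (TCP) lies midway between the tips of the shut fingers; the grasp point (between the pads) lies 19 mm behind it (r.grip_depth is the distance from the TCP to the grasp point, in mm); z points along the fingers, y is the line along which they close (so a half turn about z gives the same grasp; the last joint's range is limited). The gripper opens to 85 mm and grips with 20 to 120 N. Pads are 22 mm wide; open, the fingers measure 114 mm over their backs; the gripper's body (76 mm by 85 mm) begins 54 mm behind the grasp point. The pads swing forward as they close: fully open they stand 13 mm farther back than shut.
Start: joints at [-1.115, 0.26, -0.138, 1.173, 0, 1.571], TCP at [231.089, -471.395, 231.304] pointing down, gripper open.
Joint ranges: [-2.78, 2.78], [-0.83, 1.72], [-1.28, 1.37], [-1.9, 2.12], [-1.57, 1.48], [-3.14, 3.14]. Speed limits (rad/s): [2.57, 2.57, 3.14, 3.14, 3.14, 3.14].

## Interface

Orientations are given as a unit quaternion [x, y, z, w].
In Python, from bench import sense, grab_frame, workorder, nets, r gives the robot as it stands.
- The arm moves only by the tool drive_tool, never from a script. Its argument "targets" is a list of rows, each a list of 2 entries, a list of its own where there are three numbers: the shift along the tool's x, y, z in mm, then the turn about the tool's z in degrees. A call has 1 to 20 rows; each row shifts and turns the commanded pose from where the row before left it, along the tool's axes as they then stand; what a row does not reach is not made up. A row lasts 1/12 s, in which the tool goes at most 41.7 mm and 7.16 degrees, less where a joint would pass 70% of its speed; a pose out of reach is approached as far as the arm can. A call is refused whole if a number of a shift passes 41.7 or a number of a turn 7.16, either way. A call with a gripper value outside its range is refused whole. "hand" is the opening, from 0 (shut) to 1 (fully open), set as the call begins (left out, the last holds). The fingers move at their own pace and stop on an object; "squeeze" is the grip in N (left out, the last holds). Time passes only in rows, so rows that do not move let the fingers close. It gives the time, the measured TCP pose, the force, the opening and the grip force at its end, in the units of the state.
- sense(): the state, without advancing time (a new reading comes with each control period).
- grab_frame(name): name is "scene" or "top" or "wrist"; returns a dict with "frame" (480x640x3 uint8, blue, green, red), "fx", "fy", "cx", "cy" (pixels), "R" (3x3) and "t" (3): a world point X has camera coordinates R X + t; the wrist camera has in their place "T_tool_cam" (4x4, takes a point from camera to tool coordinates, whose origin is the TCP and whose axes are the flange's). Camera axes: x right, y down, z forward; pixel columns grow to the right and rows downward; lengths in mm; the calibration is good to about 2 mm. A picture is of the moment at which its call begins: read the wrist's pose just before it. There is no depth.
- workorder.sign_off(): hands the job in; it is judged then, once.
Trained networks look in the newest picture that a camera, given by its name, has taken for a name from the list of things; names that differ only in an ending like _2 or _b are one class to them, and where a whole thing is asked for, a point or a joint stands for the part that bears it (a point fixed in the world has none). Each returns a list of dicts, best first, with "confidence" (0 to 1); they miss things now and then, are a little off and sometimes report something else, mostly with a low value. They report only what shows in the picture. A call takes as long as a camera call.
- nets.cut_out(camera, label): "region" (480x640 bool, what is visible of it) and "box" ([left, top, right, bottom] in pixels, round what is visible of it).
The state is a dict: "t": time; "joint_pos": joint angles; "joint_velocities": joint speeds; "joint_torque": joint torques, N m; "ee_pos": TCP position; "orientation": TCP orientation; "ft_force": force on the tool from outside, world axes, zero at the start; "torque": the same for the moment, N m; "opening": opening from 0.0 (shut) to 1.0 (fully open); "gripper_force": force on a finger pad.
Only numpy, scipy, OpenCV 4.12 (cv2) and the standard library are available. Lean on these libraries where they do the work, as an engineer would, in place of code of your own. Each camera call takes 0.05 s, during which the arm holds its last target. There are 200 camera calls.

## Working session

There is one attempt and no reset: what is moved stays moved. The work goes in short steps, Python scripts to look and compute and a tool call to move; the robot and the scene stay as the last step left them, time stands still between calls to the robot, and variables do not carry over. Pictures are saved under pics/ and viewed, at most 10 in all, crops included, and the job is handed in when it is done.

Besides the shell and the picture viewer there is one more tool, called after "Request:" as name(argument=value, ...), one argument or row to a line, values as JSON. drive_tool: Moves the arm, as the interface text tells. Its arguments: {"type":"object","properties":{"targets":{"type":"array","items":{"type":"array"}},"hand":{"type":"number"},"squeeze":{"type":"number"}},"required":["targets"]}

```bash
ls; mkdir -p pics
cat > h.py <<'E'
import numpy as np, cv2
from bench import sense, grab_frame, workorder, nets, r
def ray_z(c,u,v,z):
    R=np.array(c["R"]);t=np.array(c["t"]);C=-R.T@t
    d=R.T@np.array([(u-c["cx"])/c["fx"],(v-c["cy"])/c["fy"],1])
    return C+d*(z-C[2])/d[2]
def proj(c,X):
    p=np.array(c["R"])@np.array(X,float)+np.array(c["t"]); return np.array([c["fx"]*p[0]/p[2]+c["cx"],c["fy"]*p[1]/p[2]+c["cy"]])
E
python3 - <<'E'
from h import *
s=sense(); print({k:np.round(v,3).tolist() for k,v in s.items()})
for n in ("top","scene"):
    c=grab_frame(n); cv2.imwrite(f"pics/{n}0.png",c["frame"])
    R=np.array(c["R"]);print(n,c["fx"],-R.T@np.array(c["t"]),R.round(2).tolist())
    for l in ("cassette","dock","pad","leaf","cup","vial","petri"):
        o=nets.cut_out(n,l)
        for d in o[:2]:
            m=d["region"].astype(np.uint8); mm=cv2.moments(m,True)
            print(l,round(d["confidence"],2),d["box"],m.sum(), cv2.minAreaRect(cv2.findNonZero(m)) if m.any() else None)
E
```

```text
pics
{'t': 0.0, 'joint_pos': [-1.115, 0.261, -0.139, 1.173, -0.0, 1.571], 'joint_velocities': [0.0, -0.002, -0.0, 0.001, -0.0, -0.001], 'joint_torque': [0.001, -40.568, 25.392, 0.019, -0.0, 0.0], 'ee_pos': [230.792, -470.793, 230.449], 'orientation': [0.974, 0.226, -0.0, -0.001], 'ft_force': [0.552, 0.566, -1.378], 'torque': [0.047, 0.018, 0.007], 'gripper_force': 0.0, 'opening': 0.999}
top 446.48004309168635 [407.04435614 128.29395361 890.87142926] [[0.02, -1.0, 0.02], [-0.99, -0.02, -0.14], [0.14, -0.02, -0.99]]
cassette 0.74 [350.1, 211.6, 400.1, 259.7] 1603 ((376.07135009765625, 236.51559448242188), (35.58966827392578, 46.400184631347656), 68.62937927246094)
dock 0.76 [299.7, 208.0, 417.2, 281.7] 3347 ((356.18768310546875, 244.7219696044922), (48.490901947021484, 107.84712219238281), 69.22774505615234)
pad 0.61 [351.3, 214.1, 403.9, 259.4] 1603 ((376.12445068359375, 236.3484344482422), (35.71892166137695, 45.74174499511719), 70.34617614746094)
leaf 0.58 [318.2, 248.3, 345.3, 258.3] 191 ((330.4021301269531, 252.6868438720703), (8.232390403747559, 24.935791015625), 72.6459732055664
[... 1146 characters left out ...]
9.26774024963379), 9.090275764465332)
pad 0.69 [307.5, 202.2, 371.6, 279.9] 2312 ((340.2646179199219, 239.24246215820312), (48.26601791381836, 78.14165496826172), 17.592424392700195)
leaf 0.62 [321.9, 233.8, 362.0, 254.4] 392 ((338.947509765625, 242.77574157714844), (34.428627014160156, 16.231975555419922), 10.784297943115234)
leaf 0.43 [335.2, 236.5, 342.4, 245.3] 76 ((336.7500305175781, 241.25003051757812), (7.0710673332214355, 12.020814895629883), 45.0)
cup 0.56 [343.5, 169.9, 373.0, 205.7] 820 ((356.5, 187.0), (36.0, 27.0), 90.0)
vial 0.45 [296.8, 209.9, 309.0, 231.9] 241 ((303.0, 219.5), (23.0, 12.0), 90.0)
petri 0.78 [300.4, 278.5, 334.2, 305.0] 804 ((317.5, 293.0), (28.0, 33.0), 90.0)
```

Run:
```python
from h import *
a=cv2.imread("pics/top0.png")[170:310,245:475]
cv2.imwrite("pics/topc.png",cv2.resize(a,None,fx=3.4,fy=3.4,interpolation=cv2.INTER_CUBIC))
c=grab_frame("top")
for n,uv,z in (("cass",(376.1,236.4),32),("dock",(356.2,244.7),26),("leaf",(330.4,252.7),37),("cup",(437.5,209.5),70),("vial",(352.5,195),48),("petri",(275.5,271.5),14)):
    print(n,ray_z(c,*uv,z).round(1))
```

```text
cass [540.    9.2  32. ]
dock [523.7  47.4  26. ]
leaf [505.6  98.1  37. ]
cup [ 587.9 -101.5   70. ]
vial [617.7  57.4  48. ]
petri [469.  204.4  14. ]
```

View pics/topc.png

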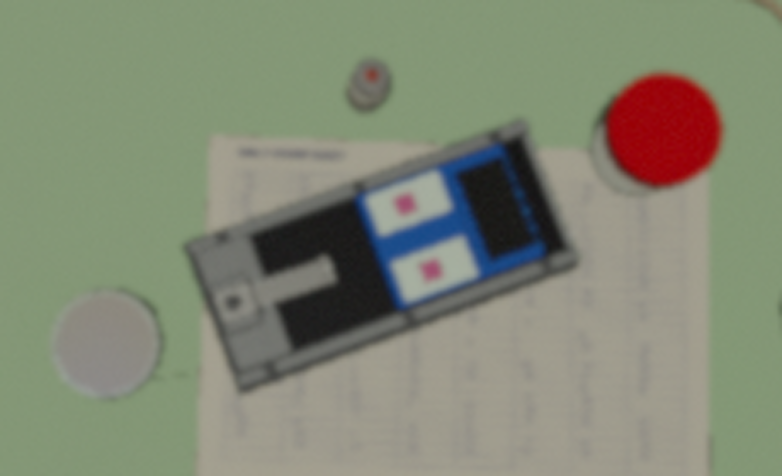

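The top crop shows the dock running from lower left (stop and spring near crop 240,300) to upper right (loading end 551,193). The cassette is at the loading end with its pad at about (497,210). Cup is right of the loading end, vial above, petri left.

Run:
```python
from h import *
from scipy.optimize import least_squares
c=grab_frame("top")
P=lambda u,v:(245+u/3.4,170+v/3.4)
# dock corners (dock coords) and cassette/pad
M=[((102,48,32),None)]
obs=[((-114,-48,26),P(524,124)),((-114,48,26),P(578,262)),((102,-48,26),P(187,243)),((102,48,26),P(243,390))]
def T(p,X): a=p[2]; return [p[0]+X[0]*np.cos(a)-X[1]*np.sin(a),p[1]+X[0]*np.sin(a)+X[1]*np.cos(a),X[2]]
f=lambda p:np.concatenate([proj(c,T(p,X))-uv for X,uv in obs])
for _ in (1,):
    s=least_squares(f,[524,47,1.92]); print(s.x.round(3),np.degrees(s.x[2]),s.fun.round(2))
p=s.x
def inv(q): d=q[:2]-p[:2];a=p[2];return (d@[np.cos(a),np.sin(a)]).round(1),(d@[-np.sin(a),np.cos(a)]).round(1)
for n,uv,z in (("pad",P(497,210),33),("lip",P(333,271),33),("front edge L",P(362,198),32),("front edge R",P(403,308),32),("clamp",P(236,302),53),("ridgeish",P(461,172),33)):
    w=ray_z(c,*uv,z); print(n,w.round(1),inv(w))
```

```text
[521.859  49.418   1.945] 111.42902083320347 [ 0.9  -3.04  3.12  1.35 -2.25 -0.8  -1.7   2.2 ]
pad [549.6 -20.1  33. ] (np.float64(-74.9), np.float64(-0.4))
lip [512.4  73.7  33. ] (np.float64(26.1), np.float64(-0.1))
front edge L [555.1  57.5  32. ] (np.float64(-4.6), np.float64(-33.9))
front edge R [492.1  33.5  32. ] (np.float64(-3.9), np.float64(33.5))
clamp [491.6 128.6  53. ] (np.float64(84.8), np.float64(-0.7))
ridgeish [571.4   0.6  33. ] (np.float64(-63.5), np.float64(-28.2))
```

Request:
drive_tool(
  targets=[
    [[0,0,0],-7.1],
    [[0,0,0],-7.1],
    [[0,0,0],-7.1],
    [[0,0,0],-7.1],
    [[0,0,0],-7.1],
    [[0,0,0],-7.1],
    [[0,0,0],-7.1],
    [[0,0,0],-7.1],
    [[0,0,0],-7.1],
    [[0,0,0],-7.1],
    [[0,0,0],-7.1],
    [[0,0,0],-7.1],
    [[0,0,0],0],
  ],
  hand=0.25,
)

```text
t: 1.98
ee_pos: [231.1, -471.4, 231.3]
orientation: [0.563, 0.826, -0.0, 0.0]
ft_force: [0.9, -0.3, -0.4]
opening: 0.25
gripper_force: 0.0
```

Request:
drive_tool(
  targets=[
    [[16.75,25.6,0],0],
    [[16.75,25.6,0],0],
    [[16.75,25.6,0],0],
    [[16.75,25.6,0],0],
    [[16.75,25.6,0],0],
    [[16.75,25.6,0],0],
    [[16.75,25.6,0],0],
    [[16.75,25.6,0],0],
    [[16.75,25.6,0],0],
    [[16.75,25.6,0],0],
    [[16.75,25.6,0],0],
    [[16.75,25.6,0],0],
    [[16.75,25.6,0],0],
    [[16.75,25.6,0],0],
    [[16.75,25.6,0],0],
    [[16.75,25.6,0],0],
    [[16.75,25.6,0],0],
    [[16.75,25.6,0],0],
    [[0,0,0],0],
  ],
)

```text
t: 3.57
ee_pos: [554.1, -19.0, 231.0]
orientation: [0.564, 0.826, 0.002, 0.001]
ft_force: [1.2, -0.4, 0.2]
opening: 0.248
gripper_force: 0.0
```

Run:
```python
from h import *
from scipy.spatial.transform import Rotation as Ro
s=sense();print(s["ee_pos"],Ro.from_quat(s["orientation"]).as_matrix().round(3).tolist())
c=grab_frame("wrist"); T=np.array(c["T_tool_cam"]);print(T.round(2).tolist(),c["fx"],c["cx"],c["cy"])
cv2.imwrite("pics/w1.png",c["frame"])
np.savez("w1.npz",T=T,fx=c["fx"],fy=c["fy"],cx=c["cx"],cy=c["cy"],p=s["ee_pos"],q=s["orientation"])
for l in ("cassette","dock","leaf"):
    for d in nets.cut_out("wrist",l)[:1]: print(l,d["confidence"],d["box"],cv2.minAreaRect(cv2.findNonZero(d["region"].astype(np.uint8))))
```

```text
[554.09117298 -18.99252913 231.02706788] [[-0.365, 0.931, 0.003], [0.931, 0.365, 0.002], [0.001, 0.003, -1.0]]
[[-0.0, -0.95, -0.31, 81.3], [1.0, -0.0, 0.0, -0.37], [-0.0, -0.31, 0.95, -142.1], [0.0, 0.0, 0.0, 1.0]] 428.4004877315873 324.84412361710497 235.40268273397
cassette 0.7 [277.9, 101.9, 371.7, 217.4] ((322.9999694824219, 159.0), (91.99998474121094, 113.99998474121094), -0.0)
dock 0.65 [257.7, 0.0, 385.2, 240.1] ((322.4999694824219, 118.99998474121094), (122.99998474121094, 237.99996948242188), 0.0)
leaf 0.94 [312.8, 0.8, 336.1, 65.2] ((322.5, 32.0), (64.0, 21.0), 90.0)
```

View pics/w1.png

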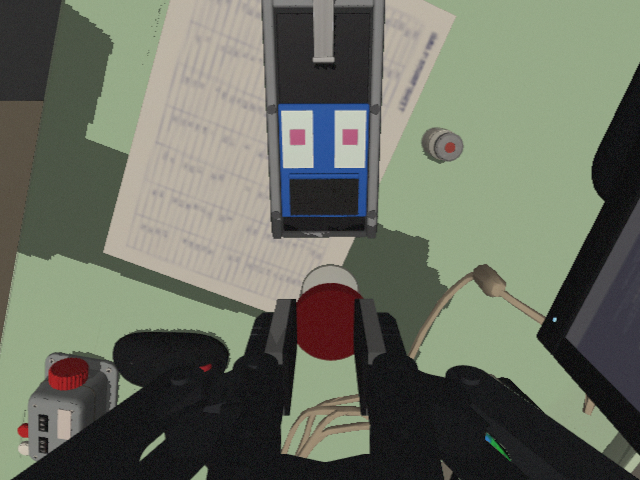

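Wrist view: dock upright in the picture. Cassette front edge is at row 104 and rear at row 217 (columns 280–368), pad about (324,197), ridge about row 175, lip about (324,62), dock rear corners (272,237) and (377,237).

```bash
cat >> h.py <<'E'
from scipy.spatial.transform import Rotation as Ro
def wray(c,p,q,u,v,z):
    Rt=Ro.from_quat(q).as_matrix();T=np.array(c["T"] if "T" in c else c["T_tool_cam"])
    C=Rt@T[:3,3]+p; d=Rt@T[:3,:3]@np.array([(u-c["cx"])/c["fx"],(v-c["cy"])/c["fy"],1])
    return C+d*(z-C[2])/d[2]
E
python3 - <<'E'
from h import *
w=np.load("w1.npz");a=np.arctan2(.931,-.365)
for n,u,v,z in (("FL",278,104,32),("FR",369,104,32),("BL",281,217,32),("BR",367,217,32),("padF",324,178,32.5),("padB",324,215,32.5),("ridge top",324,174,37),("lipfront-top",324,64,33),("dockBL",272,237,22),("dockBR",377,237,22),("wallTL in",276,5,26),("wallTR in",373,5,26),("cup",331,321,70),("vial",449,147,48)):
    X=wray(w,w["p"],w["q"],u,v,z); d=X-w["p"]; print(n,X.round(1),"tool x,y",(d@[np.cos(a),np.sin(a),0]).round(1),(d@[np.sin(a),-np.cos(a),0]).round(1))
E
```

```text
FL [494.5  37.   32. ] tool x,y 73.9 -35.1
FR [559.   62.2  32. ] tool x,y 73.8 34.2
BL [526.5 -46.4  32. ] tool x,y -15.5 -35.7
BR [592.7 -20.6  32. ] tool x,y -15.6 35.4
padF [547.7  -3.1  32.5] tool x,y 17.1 -0.1
padB [558.9 -31.8  32.5] tool x,y -13.7 -0.2
ridge top [546.3   0.6  37. ] tool x,y 21.1 -0.1
lipfront-top [516.8  76.1  33. ] tool x,y 102.1 -0.0
dockBL [525.3 -69.2  22. ] tool x,y -36.2 -45.1
dockBR [609.9 -36.2  22. ] tool x,y -36.4 45.6
wallTL in [469.8 100.8  26. ] tool x,y 142.3 -34.7
wallTR in [535.3 126.5  26. ] tool x,y 142.3 35.6
cup [ 592.1 -101.8   70. ] tool x,y -91.0 5.2
vial [625.4  55.4  48. ] tool x,y 43.3 93.5
```

Request:
drive_tool(
  targets=[
    [[1,0,25],0],
    [[1,0,30],0],
    [[1,0,30],0],
    [[1,0,30],0],
    [[0,0,30],0],
    [[0,0,25],0],
    [[0,0,15],0],
    [[0,0,0],0],
    [[0,0,0],0],
  ],
)

```text
t: 4.52
ee_pos: [548.0, -20.4, 46.0]
orientation: [0.565, 0.825, -0.001, -0.001]
ft_force: [0.3, 0.6, 0.9]
opening: 0.247
gripper_force: 0.0
```

Run:
```python
from h import *
s=sense();c=grab_frame("wrist");s2=sense();print(s["ee_pos"].round(1) if hasattr(s["ee_pos"],"round") else s["ee_pos"],s2["ee_pos"],s2["orientation"])
s=sense();c=grab_frame("wrist")
cv2.imwrite("pics/w2.png",c["frame"])
np.savez("w2.npz",T=c["T_tool_cam"],fx=c["fx"],fy=c["fy"],cx=c["cx"],cy=c["cy"],p=s["ee_pos"],q=s["orientation"])
```

```text
[548.  -20.4  46. ] [549.35721812 -20.20473521  47.12777329] [5.64942263e-01 8.25130389e-01 8.79268620e-05 2.68310796e-04]
```

View pics/w2.png

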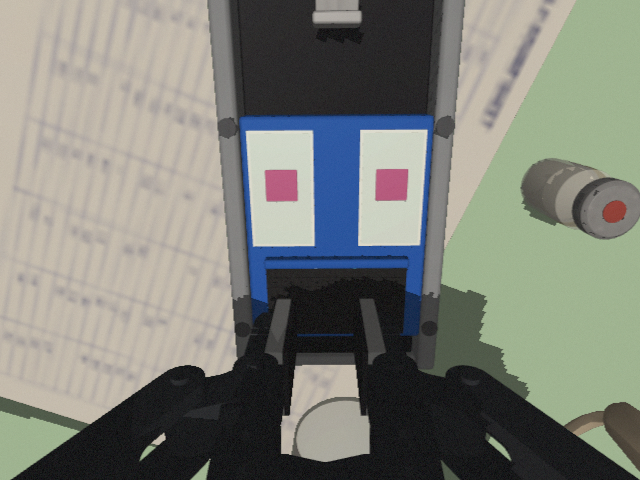

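The fingers hover over the pad (tips about (282,300) and (367,300)). Cassette front edge is at row 116 (columns 241–433), ridge at rows 257–268 (columns 264–408), rear edge at row 335.

Run:
```python
from h import *
w=np.load("w2.npz");Rt=Ro.from_quat(w["q"]).as_matrix();print(w["p"])
for n,u,v,z in (("FL",241,116,32),("FR",433,116,32),("ridge top front L",264,257,37),("ridge top R",408,257,37),("ridge top back",336,264,37),("rear",336,335,32),("lip front",337,20,30),("tipL",282,299,46),("tipR",367,299,46)):
    X=wray(w,w["p"],w["q"],u,v,z); print(n,X.round(1),"tool",(Rt.T@(X-w["p"])).round(1))
```

```text
[549.35721812 -20.20473521  47.12777329]
FL [494.8  37.7  32. ] tool [ 73.7 -29.9  15.1]
FR [558.2  62.2  32. ] tool [73.7 38.  15.1]
ridge top front L [519.5  -8.   37. ] tool [ 22.2 -23.4  10.1]
ridge top R [570.6  11.8  37. ] tool [22.1 31.4 10.1]
ridge top back [546.1  -0.8  37. ] tool [19.3  4.  10.1]
rear [558.8 -32.4  32. ] tool [-14.8   4.4  15.1]
lip front [515.1  78.8  30. ] tool [104.7   3.9  17.1]
tipL [531.  -17.6  46. ] tool [  9.  -16.2   1.1]
tipR [560.4  -6.3  46. ] tool [ 9.  15.3  1.1]
```

Request:
drive_tool(
  targets=[
    [[3,4,5],0],
    [[0,0,5],0],
    [[0,0,2],0],
    [[0,0,2],0],
    [[0,0,1],0],
    [[0,0,1],0],
    [[0,0,1],0],
    [[0,0,0],0],
    [[0,0,0],0],
    [[0,0,0],0],
  ],
)

```text
t: 5.45
ee_pos: [552.1, -14.9, 30.3]
orientation: [0.564, 0.826, 0.0, 0.0]
ft_force: [-3.0, 0.7, 7.5]
opening: 0.25
gripper_force: 3.7
```

Request:
drive_tool(
  targets=[
    [[0,0,1],0],
    [[0,0,1],0],
    [[0,0,1],0],
    [[0,0,1],0],
    [[0,0,1],0],
    [[0,0,0],0],
    [[0,0,0],0],
    [[0,0,0],0],
  ],
)

```text
t: 6.12
ee_pos: [552.1, -14.9, 26.0]
orientation: [0.564, 0.826, 0.0, 0.0]
ft_force: [-3.5, -0.0, 12.6]
opening: 0.249
gripper_force: 6.3
```

Request:
drive_tool(
  targets=[
    [[0,0,0.5],0],
    [[0,0,0.5],0],
    [[2,0,0],0],
    [[2,0,0],0],
    [[2,0,0],0],
    [[2,0,0],0],
    [[2,0,0],0],
    [[2,0,0],0],
    [[2,0,0],0],
    [[2,0,0],0],
    [[0,0,0],0],
    [[0,0,0],0],
  ],
)

```text
t: 7.12
ee_pos: [549.6, -3.8, 26.0]
orientation: [0.565, 0.825, -0.001, 0.005]
ft_force: [0.3, -9.0, 12.0]
opening: 0.25
gripper_force: 6.8
```

Request:
drive_tool(
  targets=[
    [[2,0,0.5],0],
    [[2,0,0.5],0],
    [[2,0,0],0],
    [[2,0,0],0],
    [[2,0,0],0],
    [[2,0,0],0],
    [[0,0,0],0],
    [[0,0,0],0],
  ],
)

```text
t: 7.78
ee_pos: [545.3, 7.1, 25.2]
orientation: [0.565, 0.825, -0.002, 0.006]
ft_force: [1.1, -10.5, 13.3]
opening: 0.251
gripper_force: 7.4
```

Run:
```python
from h import *
s=sense();c=grab_frame("wrist")
cv2.imwrite("pics/w3.png",c["frame"])
print(s["ee_pos"],s["ft_force"],s["t"])
np.savez("w3.npz",T=c["T_tool_cam"],fx=c["fx"],fy=c["fy"],cx=c["cx"],cy=c["cy"],p=s["ee_pos"],q=s["orientation"])
```

```text
[545.32602527   7.06436441  25.16365076] [  1.08878564 -10.45361164  13.25951175] 7.7833
```

View pics/w3.png

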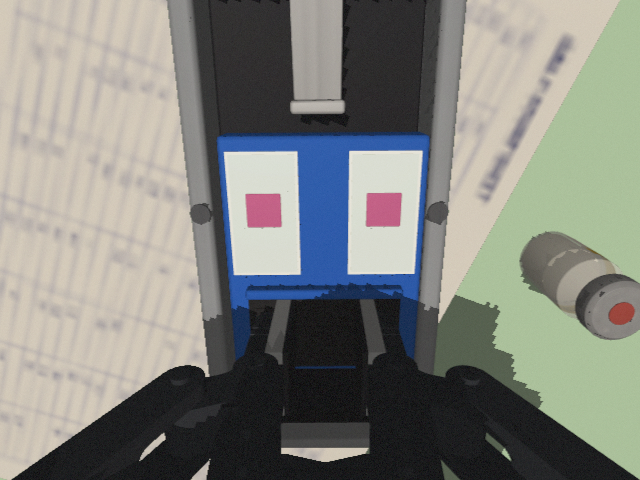

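The cassette has moved in the channel: front edge row 135 (columns 219–428), lip bottom about row 113, ridge rows 287–297 right at the fingertips.

Run:
```python
from h import *
w=np.load("w3.npz");Rt=Ro.from_quat(w["q"]).as_matrix();print(w["p"])
for n,u,v,z in (("FL",219,136,25),("FR",428,136,25),("ridge",324,290,30),("rear",326,367,25),("lip front",318,112,28)):
    X=wray(w,w["p"],w["q"],u,v,z); print(n,X.round(1),"tool",(Rt.T@(X-w["p"])).round(1))
```

```text
[545.32602527   7.06436441  25.16365076]
FL [488.5  58.3  25. ] tool [ 68.3 -34.4  -0.7]
FR [551.5  82.6  25. ] tool [68.2 33.1 -0.5]
ridge [539.1  21.4  30. ] tool [15.6 -0.6 -5. ]
rear [552.7 -11.6  25. ] tool [-20.    0.1   0.4]
lip front [515.6  76.9  28. ] tool [75.8 -2.4 -3.7]
```

Request:
drive_tool(
  targets=[
    [[2,0,0.5],0],
    [[2,0,0],0],
    [[2,0,0],0],
    [[2,0,0],0],
    [[2,0,0],0],
    [[2,0,0],0],
    [[2,0,0],0],
    [[2,0,0],0],
    [[2,0,0],0],
    [[2,0,0],0],
    [[0,0,0],0],
    [[0,0,0],0],
  ],
)

```text
t: 8.83
ee_pos: [538.0, 25.6, 24.6]
orientation: [0.565, 0.825, -0.002, 0.006]
ft_force: [0.7, -10.6, 14.3]
opening: 0.253
gripper_force: 8.5
```

Request:
drive_tool(
  targets=[
    [[2,0,0],0],
    [[2,0,0],0],
    [[2,0,0],0],
    [[2,0,0],0],
    [[2,0,0],0],
    [[2,0,0],0],
    [[2,0,0],0],
    [[2,0,0],0],
    [[2,0,0],0],
    [[2,0,0],0],
    [[0,0,0],0],
    [[0,0,0],0],
  ],
)

```text
t: 9.83
ee_pos: [530.6, 44.4, 24.5]
orientation: [0.565, 0.825, -0.002, 0.005]
ft_force: [1.1, -10.9, 14.9]
opening: 0.252
gripper_force: 8.6
```

Moving 1 mm at a time toward the stop and watching for the force to rise.

Request:
drive_tool(
  targets=[
    [[1,0,0],0],
    [[1,0,0],0],
    [[1,0,0],0],
    [[1,0,0],0],
    [[1,0,0],0],
    [[0,0,0],0],
    [[0,0,0],0],
  ],
)

```text
t: 10.42
ee_pos: [529.1, 48.4, 24.5]
orientation: [0.565, 0.825, -0.002, 0.006]
ft_force: [0.6, -12.9, 13.2]
opening: 0.248
gripper_force: 10.0
```

Request:
drive_tool(
  targets=[
    [[1,0,0],0],
    [[1,0,0],0],
    [[1,0,0],0],
    [[0,0,0],0],
    [[0,0,0],0],
  ],
)

```text
t: 10.83
ee_pos: [529.0, 48.6, 24.5]
orientation: [0.566, 0.825, -0.004, 0.009]
ft_force: [3.5, -19.7, 12.9]
opening: 0.248
gripper_force: 11.7
```

Request:
drive_tool(
  targets=[
    [[-1,0,0],0],
    [[-1,0,0],0],
    [[-1,0,0],0],
    [[-1,0,0],0],
    [[0,0,0],0],
    [[0,0,0],0],
  ],
)

```text
t: 11.33
ee_pos: [529.0, 48.4, 24.5]
orientation: [0.565, 0.825, -0.001, 0.005]
ft_force: [0.8, -10.6, 14.2]
opening: 0.25
gripper_force: 11.4
```

Request:
drive_tool(
  targets=[
    [[-0.5,0,-1],0],
    [[-0.5,0,-1],0],
    [[-0.5,0,-1],0],
    [[-0.5,0,-1],0],
    [[0,0,0],0],
    [[0,0,0],0],
  ],
)

```text
t: 11.83
ee_pos: [529.0, 48.3, 27.6]
orientation: [0.565, 0.825, -0.0, 0.003]
ft_force: [0.6, -4.7, 9.6]
opening: 0.251
gripper_force: 8.2
```

Request:
drive_tool(
  targets=[
    [[-0.5,0,-0.5],0],
    [[-0.5,0,-0.5],0],
    [[0,0,-0.5],0],
    [[0,0,-0.5],0],
    [[0,0,-0.5],0],
    [[0,0,-0.5],0],
    [[0,0,0],0],
    [[0,0,0],0],
  ],
)

```text
t: 12.5
ee_pos: [528.8, 48.3, 28.8]
orientation: [0.564, 0.826, -0.0, 0.002]
ft_force: [5.3, -4.0, -2.6]
opening: 0.247
gripper_force: 3.3
```

Request:
drive_tool(
  targets=[
    [[-1,0,0],0],
    [[-1,0,0],0],
    [[0,0,0],0],
    [[0,0,0],0],
  ],
)

```text
t: 12.83
ee_pos: [527.3, 47.6, 28.6]
orientation: [0.564, 0.826, -0.0, -0.0]
ft_force: [2.6, -1.1, -0.8]
opening: 0.249
gripper_force: 0.8
```

Request:
drive_tool(
  targets=[
    [[-1,0,0],0],
    [[-0.5,0,-0.5],0],
    [[0,0,-0.5],0],
    [[0,0,-1],0],
    [[0,0,-1],0],
    [[0,0,-1],0],
    [[0,0,0],0],
    [[0,0,0],0],
  ],
)

```text
t: 13.5
ee_pos: [528.2, 46.0, 32.9]
orientation: [0.564, 0.826, 0.0, 0.0]
ft_force: [0.1, 0.1, 1.1]
opening: 0.25
gripper_force: 0.0
```

Free. I'll rise and look.

Request:
drive_tool(
  targets=[
    [[-1,0,-6],0],
    [[0,0,-15],0],
    [[0,0,-25],0],
    [[0,0,-25],0],
    [[0,0,-20],0],
    [[0,0,0],0],
    [[0,0,0],0],
    [[0,0,0],0],
    [[0,0,0],0],
    [[0,0,0],0],
    [[0,0,0],0],
  ],
)

```text
t: 14.42
ee_pos: [527.7, 45.0, 122.7]
orientation: [0.564, 0.826, -0.001, -0.001]
ft_force: [0.1, 0.0, -0.4]
opening: 0.249
gripper_force: 0.0
```

Run:
```python
from h import *
s=sense();c=grab_frame("wrist")
cv2.imwrite("pics/w4.png",c["frame"])
print(s["ee_pos"],s["ft_force"],s["t"])
np.savez("w4.npz",T=c["T_tool_cam"],fx=c["fx"],fy=c["fy"],cx=c["cx"],cy=c["cy"],p=s["ee_pos"],q=s["orientation"])
```

```text
[527.66194738  44.96333109 122.71728127] [ 0.14298965  0.00533254 -0.41333748] 14.4167
```

View pics/w4.png

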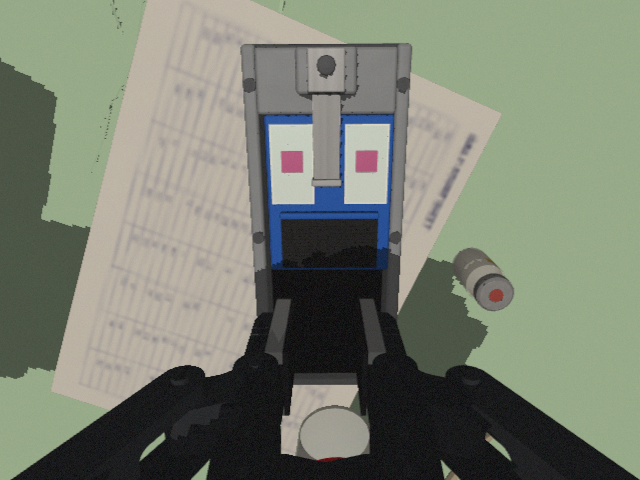

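The front edge (row 114) meets the stop block's edge (row 113), the lip bears on the cassette at (327,183), and the rear edge is at row 269. I'll check these numerically.

Run:
```python
from h import *
w=np.load("w4.npz");Rt=Ro.from_quat(w["q"]).as_matrix()
for n,u,v,z in (("front L",265,115,28.5),("front R",394,115,28.5),("block edge",280,113,32),("rear",330,269,28.5),("ridge",330,216,33.5),("lip front",327,185,29)):
    X=wray(w,w["p"],w["q"],u,v,z); print(n,X.round(1),"tool",(Rt.T@(X-w["p"])).round(1))
g=cv2.cvtColor(cv2.imread("pics/w4.png"),cv2.COLOR_BGR2GRAY)
b=cv2.imread("pics/w4.png"); print(b[106:122,284].tolist()); print(b[106:122,380].tolist())
```

```text
front L [472.   98.9  28.5] tool [ 70.4 -32.   94.3]
front R [536.  123.8  28.5] tool [70.4 36.6 94.2]
block edge [479.4 103.   32. ] tool [ 71.6 -23.6  90.8]
rear [536.7  29.1  28.5] tool [-18.2   2.8  94.2]
ridge [524.1  60.9  33.5] tool [16.1  2.7 89.2]
lip front [516.5  75.8  29. ] tool [32.8  1.  93.7]
[[127, 130, 131], [126, 128, 129], [126, 129, 130], [125, 128, 129], [125, 127, 128], [117, 119, 119], [104, 105, 106], [90, 89, 91], [72, 58, 49], [134, 72, 33], [148, 82, 45], [157, 90, 49], [158, 88, 50], [156, 88, 48], [157, 87, 48], [156, 90, 51]]
[[122, 123, 124], [122, 124, 126], [124, 123, 127], [121, 124, 126], [123, 124, 127], [107, 111, 110], [95, 96, 98], [79, 78, 79], [81, 55, 38], [138, 74, 36], [147, 81, 42], [155, 86, 47], [155, 86, 49], [156, 85, 46], [157, 85, 48], [154, 84, 44]]
```

```bash
python3 -c "
from bench import workorder; print(workorder.sign_off())"
```

```text
the job is handed in; nothing more can be done
None
```

I pressed the cassette down, slid it under the drag spring until the push force rose at the stop, then released it and drew clear. The last picture shows it within about 1 mm of the stop with the spring's lip on its top. The job is handed in, but sign-off returned no verdict.

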